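# Swing the inspection magnifier over the work nest

## Task

Give the heavy inspection head on its free-running boom a proper swing (lens moving at about 5 to 15 cm/s, not inched along), then brake it and leave it standing still and let go of, lens centred over the blue part in the work nest. Move it only by pushing on its sprung bumper (it is too wide to grip): keep off the boom arm and the glass, never let it run into its end stops, and leave the other things on the bench alone.

Things in the scene. Friction and masses are not known exactly. Their poses are not given: they have to be found in the camera images.
- boom (a joint): boom angle (rad) about the column's upright axis; 0 = along the column's own -x (towards the robot); grows counter-clockwise from above: the head moves to the robot's right (-y). End stops at -0.95 and 0.95. Nominal inertia about the axis 0.24 kg m2, actual up to 35 % off. Bearing almost free (0.012 N m s/rad, 0.0003 N m dry): it coasts on, and must be braked by pushing from the other side
- bumper (a joint): sideways shift of the sprung bumper on the boom (m), 0 when untouched; positive towards the boom frame's +y (robot's left). Range -0.025 to 0.025; spring 120 N/m, damping 2 N s/m, bumper mass 0.15 kg: the boom bounces back from anything that stands still in its way
- bumper_mid (a point): centre of the bumper, a solid box hood round the lens with orange left and right push faces: 140 mm along the boom, 160 mm across (push faces 80 mm either side of this point), 100 mm tall, at heights 70 to 170 mm; 280 mm from the column axis. Moves with the bumper's shift. x along the boom towards the column, y across it (push direction), z up
- lens (a point): centre of the round glass on top of the head, 124 mm across, 280 mm from the column axis, top 175 mm above the bench. It does not shift with the bumper. Axes as bumper_mid. Glass must not be touched
- boom_arm: white boom arm (40 mm wide, 16 mm thick, spanning heights 174 to 190 mm, from the column to 50 mm short of the lens centre) with the glass; origin on the column axis 168 mm above the bench, x along the boom towards the column, z up. Must not be touched
- pivot (a point): point on the column's axis (the boom's hinge axis, upright) 168 mm above the bench; its x axis is the boom's x direction (from lens to column) at boom angle 0
- column: aluminium column, 56 mm thick, fixed on the bench with a 140 mm round foot; origin on its axis at bench level. It carries the boom, and its yaw sets the boom's zero. Red end stop blocks at its top
- nest: fixed work nest: aluminium strip 40 mm wide and 6 mm high running from the column's foot to a grey block 90 x 90 x 26 mm; origin on the column's axis at bench level, x from the block towards the column
- nest_mid (a point): top of the blue round part (42 mm across) in the nest, 280 mm from the column axis, 48 mm above the bench: the lens must stop above this point
- white_case: loose white case 75 x 110 x 40 mm, bystander; origin under its centre
- blue_case: loose blue case 100 x 70 x 50 mm, bystander; origin under its centre
- jar: small loose jar, 52 mm across, 60 mm tall, bystander; origin under its centre
- driver: loose screwdriver lying on the bench, bystander

How it is judged:
By the outcome, as a careful person would: the job done as asked, in the order asked, and still so for the second after the job is handed in, with the robot touching nothing.
It also fails if it takes over 64 s, if anything falls off the work surface, if the arm or the gripper's body presses on something with over 40 N, if the wrist force passes 120 N, or if a joint passes its speed limit or range.

## Robot

A 6-joint arm with a two-finger parallel gripper is mounted at the origin on the work surface. World frame = base frame: x ahead of the robot, y to its left, z up, the work surface at z = 0. Lengths are in m, angles in rad, forces in N, time in s.
With the tool pointing down it reaches from about 0.375 to 0.975 m from the base axis. Payload 3.8 kg.
Tool frame: the origin (TCP) lies at the very end of the fingers, on their centre line; the grasp point (between the pads) lies 19 mm behind it; z points along the fingers, y is the line along which they close (so a half turn about z gives the same grasp; the last joint's range is limited). The gripper opens to 85 mm and grips with 20 to 120 N. Pads are 22 mm wide; open, the fingers measure 114 mm over their backs; the gripper's body (76 mm by 85 mm) begins 54 mm behind the grasp point. The pads swing forward as they close: fully open they stand 13 mm farther back than shut.
Start: joints at [1.225, 0.264, 1.604, -0, 1.274, -0.037], TCP at [0.205, 0.643, 0.231] pointing down, gripper open.
Joint ranges: [-2.63, 2.63], [-0.94, 2.18], [0.31, 2.57], [-1.31, 4.45], [0, 2.66], [-2.55, 2.55]. Speed limits (rad/s): [2.57, 2.57, 3.14, 3.14, 3.14, 3.14].

## Interface

Orientations are given as a rotation vector (axis times angle).
In Python, from workcell import bot, vision gives the robot as it stands. The module is installed in compiled form; this text tells all that it offers.
- The arm moves only by the tool play_rows, never from a script. Its argument "moves" is a list that holds one entry, the list of rows, each a list of 7 numbers: the turn, a rotation vector about the tool's x, y, z as a fraction of full scale, then the shift along the tool's x, y, z as a fraction of full scale, then the finger opening in mm, from 0 to 85.4. In form: [[[ax, ay, az, x, y, z, jaw], ...]]. A call has 1 to 5 rows; each row shifts and turns the commanded pose from where the row before left it, along the tool's axes as they then stand; what a row does not reach is not made up. Full scale, the value 1, is 0.1 m for a shift and 0.5 rad for a turn. A row lasts 1/12 s, in which the tool goes at most 41.7 mm and 7.16 degrees, less where a joint would pass 70% of its speed; a pose out of reach is approached as far as the arm can. A call with a number of a shift or a turn outside -1 to 1 is refused whole. A call with a gripper value outside its range is refused whole. The fingers move at their own pace and stop on an object; "newtons" is the grip in N (left out, the last holds). Time passes only in rows, so rows that do not move let the fingers close. It gives the time, the measured TCP pose, the force, the opening and the grip force at its end, in the units of the state.
- bot.read_state(): the state, without advancing time (a new reading comes with each control period).
- vision.read_camera(name): name is "side" or "top" or "wrist"; returns a dict with "image" (420x560x3 uint8, red, green, blue), "depth" (420x560 float32, m along the optical axis (not along the pixel's ray), 0 where there is no reading), "K" (3x3 intrinsics, pixels), "R" (3x3) and "t" (3): a world point X has camera coordinates R X + t. Camera axes: x right, y down, z forward; pixel columns grow to the right and rows downward; lengths in m; the calibration is good to about 2 mm. A picture is of the moment at which its call begins.
- bot.finish_job(): hands the job in; it is judged then, once.
The state is a dict: "time": time; "q": joint angles; "joint_vel": joint speeds; "joint_torque": joint torques, N m; "tool_pos": TCP position; "tcp_rot": TCP orientation; "wrist_force": force on the tool from outside, world axes, zero at the start; "torque": the same for the moment, N m; "width": opening from 0.0 (shut) to 1.0 (fully open); "grip_force": force on a finger pad.
Only numpy, scipy, OpenCV 4.12 (cv2) and the standard library are available. Lean on these libraries where they do the work, as an engineer would, in place of code of your own. Each camera call takes 0.05 s, during which the arm holds its last target. There are 200 camera calls.

## Working session

There is one attempt and no reset: what is moved stays moved. The work goes in short steps, Python scripts to look and compute and a tool call to move; the robot and the scene stay as the last step left them, time stands still between calls to the robot, and variables do not carry over. Pictures are saved under pics/ and viewed, at most 10 in all, crops included, and the job is handed in when it is done.

Besides the shell and the picture viewer there is one more tool, called after "Call:" by a JSON object that holds its "op" and its "data". play_rows: Moves the arm, as the interface text tells. Its arguments: {"type":"object","properties":{"moves":{"type":"array","items":{"type":"array","items":{"type":"array","items":{"type":"number"}}}},"newtons":{"type":"number"}},"required":["moves"]}

```bash
mkdir -p pics; python3 - <<'E'
from workcell import bot, vision
import cv2,numpy as np
s=bot.read_state();print({k:np.round(v,3) for k,v in s.items()})
ims=[]
for n in("top","side"):
    c=vision.read_camera(n);cv2.imwrite(f"pics/{n}0.png",c["image"][:,:,::-1]);np.savez(f"{n}0.npz",**c)
    print(n,c["K"].round(1).tolist(),c["R"].round(3).tolist(),c["t"].round(3).tolist())
E
```

```text
{'time': np.float64(0.0), 'q': array([ 1.225,  0.265,  1.605, -0.   ,  1.274, -0.037]), 'joint_vel': array([-0.   , -0.   ,  0.   ,  0.002,  0.001,  0.   ]), 'joint_torque': array([ 1.0000e-03, -5.1510e+01, -3.6733e+01,  0.0000e+00,  1.3000e-02,
        0.0000e+00]), 'tool_pos': array([0.205, 0.642, 0.23 ]), 'tcp_rot': array([-0.483, -3.104,  0.004]), 'wrist_force': array([-0.366,  0.086,  0.112]), 'torque': array([-0.014,  0.022,  0.012]), 'grip_force': np.float64(0.0), 'width': np.float64(1.0)}
top [[383.1, 0.0, 273.8], [0.0, 383.1, 213.7], [0.0, 0.0, 1.0]] [[-0.011, -1.0, -0.012], [-0.995, 0.012, -0.097], [0.097, 0.01, -0.995]] [0.001, 0.581, 1.28]
side [[400.1, 0.0, 276.2], [0.0, 400.1, 208.9], [0.0, 0.0, 1.0]] [[0.952, -0.307, 0.02], [-0.147, -0.51, -0.848], [0.27, 0.804, -0.53]] [-0.534, 0.176, 0.937]
```

View pics/top0.png

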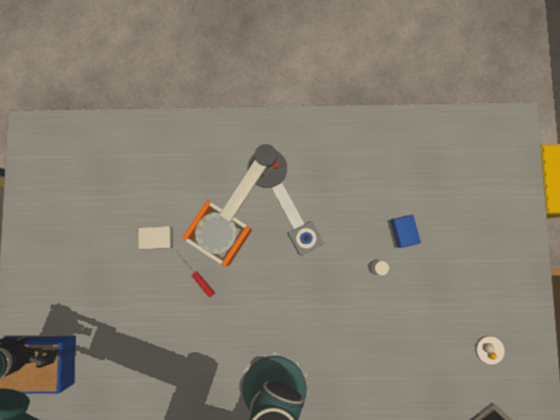

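View pics/side0.png

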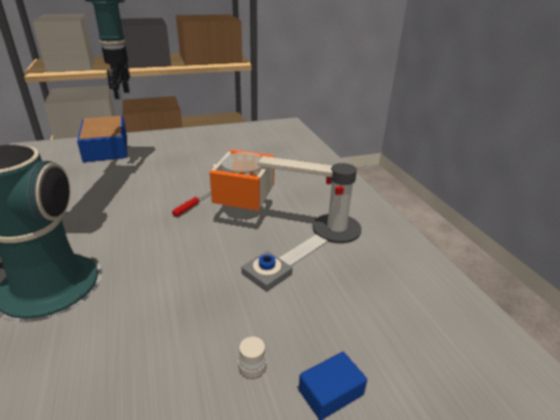

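The top view shows the head at about (217,233), the column at (267,165), the blue part at (307,238), the white case at (155,238) and the driver at (203,283). Next I'll measure them.

```bash
cat > h.py <<'E'
import cv2,numpy as np
from workcell import bot,vision
def pts(c):
    v,u=np.mgrid[:420,:560];d=c["depth"]
    P=np.stack([(u-c["K"][0,2])/c["K"][0,0]*d,(v-c["K"][1,2])/c["K"][1,1]*d,d],-1)
    return (P-c["t"])@c["R"]
def ray(c,u,v,z):
    r=c["R"].T@np.linalg.solve(c["K"],[u,v,1.]);o=-c["R"].T@c["t"]
    return (o+r*(z-o[2])/r[2])[:2]
E
python3 - <<'E'
from h import *
c=dict(np.load("top0.npz"));P=pts(c);im=c["image"];hsv=cv2.cvtColor(im,cv2.COLOR_RGB2HSV)
for p in [(217,233),(205,228),(225,245),(202,214),(240,190),(307,238),(265,155),(307,226),(155,238)]:
    print(p,im[p[1],p[0]],hsv[p[1],p[0]],P[p[1],p[0]].round(3))
cv2.imwrite("pics/crop.png",cv2.resize(im[130:310,120:340,::-1],None,fx=3.5,fy=3.3,interpolation=cv2.INTER_NEAREST))
E
```

```text
(217, 233) [154 153 142] [ 28  20 154] [0.511 0.165 0.173]
(205, 228) [152 152 140] [ 30  20 152] [0.526 0.201 0.178]
(225, 245) [158 156 143] [ 26  24 158] [0.474 0.14  0.175]
(202, 214) [206 100  29] [ 12 219 206] [0.569 0.212 0.168]
(240, 190) [204 190 164] [ 20  50 204] [0.638 0.093 0.193]
(307, 238) [66 63 55] [22 42 66] [ 0.496 -0.116  0.049]
(265, 155) [89 87 83] [20 17 89] [0.743 0.017 0.196]
(307, 226) [123 123 114] [ 30  19 123] [ 0.538 -0.118  0.026]
(155, 238) [203 189 160] [ 20  54 203] [0.503 0.395 0.041]
```

View pics/crop.png

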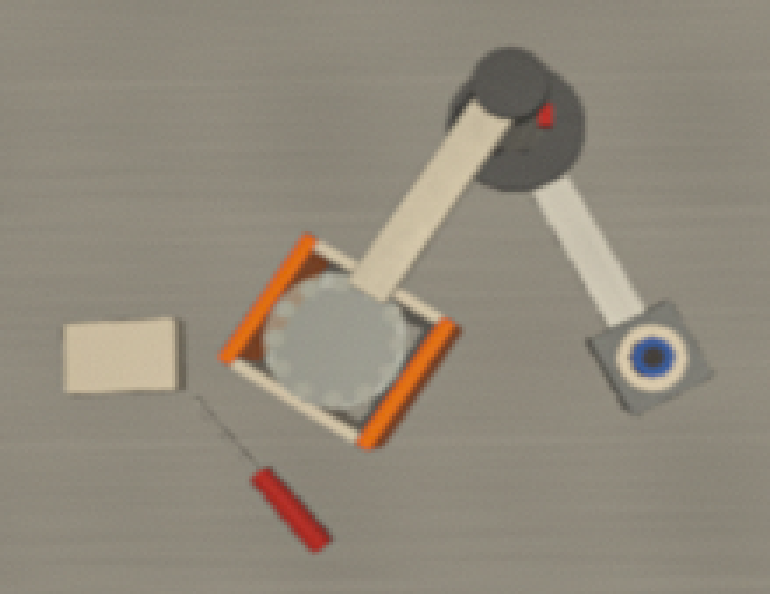

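The crop shows the glass centred near (215,232), with orange push-face bars at about (197,220) and (237,246). The blue ring is at about (306,238), and the column cap at about (265,155).

```bash
cat >> h.py <<'E'
def head(c):
    """bumper centre (xy), from the top edges of the two orange bars in the top view"""
    P=pts(c);hsv=cv2.cvtColor(c["image"],cv2.COLOR_RGB2HSV)
    m=((hsv[...,0]>5)&(hsv[...,0]<18)&(hsv[...,1]>180)&(hsv[...,2]>140)&(P[...,2]>.155)&(P[...,2]<.185)&(np.abs(P[...,1])<.45)).astype(np.uint8)
    n,l,st,_=cv2.connectedComponentsWithStats(m)
    k=[i for i in np.argsort(-st[1:,4])+1][:2]
    out=[]
    for i in k:
        (u,v),wh,a=cv2.minAreaRect(np.argwhere(l==i)[:,::-1].astype(np.float32))
        out.append((ray(c,u,v,.170),int(st[i,4]),np.round(wh,1)))
    out.sort(key=lambda o:-o[0][1])
    return out
E
python3 - <<'E'
from h import *
c=dict(np.load("top0.npz"));P=pts(c);im=c["image"];hsv=cv2.cvtColor(im,cv2.COLOR_RGB2HSV)
o=head(c);print(o);L=(o[0][0]+o[1][0])/2;print("bumper",L)
m=((hsv[...,0]>100)&(hsv[...,0]<125)&(hsv[...,1]>120)).astype(np.uint8);m[:, :290]=0;m[:,325:]=0;m[:220]=0;m[260:]=0
(u,v),r=cv2.minEnclosingCircle(cv2.findNonZero(m));N=ray(c,u,v,.048);print("nest",u,v,r,N)
g=(im.max(-1)<105)&(P[...,2]>.19)&(P[...,0]>.65)&(np.abs(P[...,1])<.1)
(u,v),r=cv2.minEnclosingCircle(cv2.findNonZero(g.astype(np.uint8)));z=np.median(P[g][:,2]);print("cap",u,v,r,z,ray(c,u,v,z))
d=N-L;M=(N+L)/2;n=np.array([-d[1],d[0]])/np.hypot(*d);h=np.sqrt(.28**2-d@d/4)
print("pivot cand",M+h*n,M-h*n,"angle between",2*np.arcsin(np.hypot(*d)/2/.28))
# side view check of blue ring
c=dict(np.load("side0.npz"));hsv=cv2.cvtColor(c["image"],cv2.COLOR_RGB2HSV)
m=((hsv[...,0]>100)&(hsv[...,0]<125)&(hsv[...,1]>120)).astype(np.uint8);m[:245]=0;m[280:]=0;m[:,:245]=0;m[:,290:]=0
(u,v),wh,a=cv2.minAreaRect(cv2.findNonZero(m));print("nest side",u,v,wh,ray(c,u,v,.048))
E
```

```text
[(array([0.54998244, 0.22883937]), 194, array([ 4.7, 44.7])), (array([0.47158954, 0.10905614]), 215, array([ 5. , 44.9]))]
bumper [0.51078599 0.16894776]
nest 305.9090881347656 237.78787231445312 5.224634170532227 [ 0.49720429 -0.11238515]
cap 265.0 154.5 11.10190200805664 0.1962231835883912 [0.74477086 0.01695895]
pivot cand [0.74571947 0.01661176] [0.2622708  0.03995084] angle between 1.0540523729631355
nest side 267.0 261.5 (13.0, 14.0) [ 0.49776425 -0.12128587]
```

Call:
{"op": "play_rows", "data": {"moves": [[[0,0,0,-0.3,-0.15,0,0],[0,0,0,-0.36,-0.18,0,0],[0,0,0,-0.36,-0.18,0,0],[0,0,0,-0.36,-0.18,0,0],[0,0,0,-0.36,-0.18,0,0]]], "newtons": 40}}

```text
time: 0.52
tool_pos: [0.3451, 0.5057, 0.2306]
tcp_rot: [-0.482, -3.104, 0.002]
wrist_force: [0.7, 0.7, 0.1]
width: 0.299
grip_force: 0.0
```

Call:
{"op": "play_rows", "data": {"moves": [[[0,0,0,-0.36,-0.18,0,0],[0,0,0,-0.36,-0.18,0,0],[0,0,0,-0.36,-0.18,0,0],[0,0,0,-0.36,-0.18,0,0],[0,0,0,-0.36,-0.18,0,0]]]}}

```text
time: 0.93
tool_pos: [0.4894, 0.365, 0.2308]
tcp_rot: [-0.483, -3.104, 0.001]
wrist_force: [1.1, -0.1, 0.7]
width: 0.004
grip_force: 0.0
```

Call:
{"op": "play_rows", "data": {"moves": [[[0,0,0,-0.36,-0.18,0,0],[0,0,0,-0.36,-0.18,0,0],[0,0,0,-0.2,-0.1,0,0],[0,0,0,-0.1,-0.07,0,0],[0,0,0,0,0,0,0]]]}}

```text
time: 1.35
tool_pos: [0.5707, 0.2832, 0.2306]
tcp_rot: [-0.488, -3.103, 0.002]
wrist_force: [0.2, -0.1, 0.3]
width: 0.0
grip_force: 0.0
```

Call:
{"op": "play_rows", "data": {"moves": [[[0,0,0.17,0,0,0.25,0],[0,0,0.17,0,0,0.3,0],[0,0,0.17,0,0,0.25,0],[0,0,0,0,0,0.15,0],[0,0,0,0,0,0,0]]]}}

```text
time: 1.77
tool_pos: [0.5648, 0.2855, 0.131]
tcp_rot: [-0.869, -3.011, 0.009]
wrist_force: [-0.8, -0.2, -1.0]
width: 0.001
grip_force: 0.0
```

```bash
cat >> h.py <<'E'
from scipy.spatial.transform import Rotation
PV=np.array([.7452,.0168]);N=np.array([.497,-.1124])
def where(view=False):
    c=vision.read_camera("top");s=bot.read_state();R=Rotation.from_rotvec(s["tcp_rot"]).as_matrix()
    o=head(c);L=(o[0][0]+o[1][0])/2;r=L-PV
    th=np.unwrap([0,np.arctan2(r[1],r[0])-np.arctan2(*(N-PV)[::-1])])[1]
    t=np.array([-r[1],r[0]])/np.hypot(*r)
    print("t",round(s["time"],3),"tcp",s["tool_pos"].round(4),"head",L.round(4),"r",np.hypot(*r).round(4),"arc to go mm",round(-th*280,1))
    e=s["tool_pos"][:2]-L
    print(" tcp rel head: along push",round(e@t*1e3,1),"radial",round(e@r/np.hypot(*r)*1e3,1)," F",s["wrist_force"].round(2),"areas",[(k[1],k[2].tolist()) for k in o])
    print(" push dir in tool axes",(R.T@np.r_[t,0]).round(3),"toolx",R[:,0].round(3),"tooly",R[:,1].round(3))
    if view: cv2.imwrite(f"pics/{view}.png",c["image"][:,:,::-1])
    return c,s,L,t,R
E
python3 -c "
from h import *
where('a1')"
```

```text
t 1.817 tcp [0.5664 0.286  0.1335] head [0.5136 0.1668] r 0.2759 arc to go mm 295.3
 tcp rel head: along push -128.8 radial 20.5  F [-0.35 -0.19  0.03] areas [(167, [5.0, 39.9]), (218, [5.0, 44.9])]
 push dir in tool axes [ 0.013 -1.     0.005] toolx [-0.846  0.533  0.004] tooly [ 0.533  0.846 -0.005]
```

View pics/a1.png

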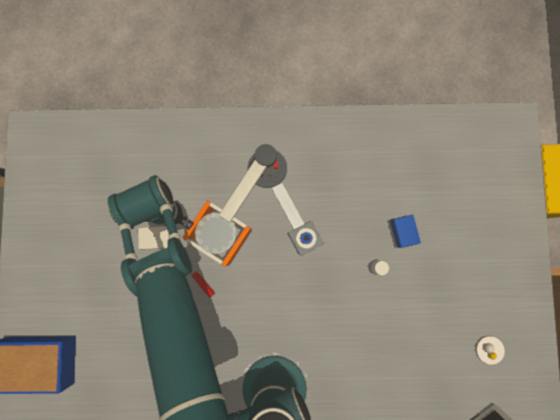

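Call:
{"op": "play_rows", "data": {"moves": [[[0,0,0,-0.1,-0.1,0,0],[0,0,0,-0.1,-0.08,0,0],[0,0,0,0,-0.045,0,0],[0,0,0,0,-0.045,0,0],[0,0,0,0,-0.045,0,0]]]}}

```text
time: 2.23
tool_pos: [0.5702, 0.2475, 0.1375]
tcp_rot: [0.875, 3.016, 0.002]
wrist_force: [0.5, 0.7, -0.5]
width: -0.005
grip_force: 0.0
```

Call:
{"op": "play_rows", "data": {"moves": [[[0,0,0,0,-0.045,0,0],[0,0,0,0,-0.045,0,0],[0,0,0,0,-0.045,0,0],[0,0,0,0,-0.045,0,0],[0,0,0,0,-0.045,0,0]]]}}

```text
time: 2.65
tool_pos: [0.5573, 0.2288, 0.1363]
tcp_rot: [-0.874, -3.018, -0.0]
wrist_force: [-0.2, 1.4, 0.1]
width: -0.003
grip_force: 0.3
```

Call:
{"op": "play_rows", "data": {"moves": [[[0,0,0,0,-0.045,0,0],[0,0,0,0,-0.045,0,0],[0,0,0,0,-0.03,0,0],[0,0,0,0,0,-0.3,0],[0,0,0,0,0,-0.4,0]]]}}

```text
time: 3.07
tool_pos: [0.5476, 0.2172, 0.2018]
tcp_rot: [-0.872, -3.009, 0.01]
wrist_force: [0.6, 1.0, -0.8]
width: 0.003
grip_force: 0.0
```

```bash
cat >> h.py <<'E'
def theta(c):
    """angle to go (mm arc at lens) from each orange bar seen at full length"""
    res=[]
    tn=np.arctan2(*(N-PV)[::-1])
    for o in head(c):
        if max(o[2])<43: continue
        r=o[0]-PV;a=np.arctan2(r[1],r[0])-tn
        for s in(1,-1): res.append((s,round(-280*((a+s*np.arctan2(.0716,.28)+np.pi)%(2*np.pi)-np.pi),1)))
    return res
E
python3 - <<'E'
from h import *
a=where('a2')
print(theta(a[0]))
c=vision.read_camera("top");print(bot.read_state()["time"],theta(c))
E
```

```text
t 3.117 tcp [0.5541 0.2195 0.2146] head [0.4908 0.1175] r 0.2736 arc to go mm 239.9
 tcp rel head: along push -118.2 radial -21.3  F [2.87 0.78 6.52] areas [(149, [4.9, 36.0]), (212, [4.9, 44.9])]
 push dir in tool axes [-0.186 -0.983 -0.005] toolx [-0.845  0.535 -0.005] tooly [0.535 0.845 0.006]
[(1, np.float64(100.2)), (-1, np.float64(240.4))]
3.1667 [(1, np.float64(95.3)), (-1, np.float64(235.5))]
```

Call:
{"op": "play_rows", "data": {"moves": [[[0,0,0,0,0,-0.3,0],[0,0,0,-0.18,-0.34,0,0],[0,0,0,-0.18,-0.34,0,0],[0,0,0,-0.18,-0.34,0,0],[0,0,0,-0.18,-0.34,0,0]]]}}

```text
time: 3.58
tool_pos: [0.5392, 0.0641, 0.2364]
tcp_rot: [0.872, 3.017, 0.0]
wrist_force: [0.7, -0.3, 0.1]
width: -0.003
grip_force: 0.0
```

Call:
{"op": "play_rows", "data": {"moves": [[[0,0,0,-0.18,-0.34,0,0],[0,0,0,-0.18,-0.34,0,0],[0,0,0,-0.18,-0.34,0,0],[0,0,0,-0.18,-0.34,0,0],[0,0,0,-0.18,-0.34,0,0]]]}}

```text
time: 4.0
tool_pos: [0.5241, -0.1283, 0.2363]
tcp_rot: [0.874, 3.017, -0.0]
wrist_force: [1.1, -0.0, -0.0]
width: -0.004
grip_force: 0.0
```

Call:
{"op": "play_rows", "data": {"moves": [[[0,0,0,-0.18,-0.34,0,0],[0,0,0.21,0,0,0.2,0],[0,0,0.21,0,0,0.35,0],[0,0,0.21,0,0,0.35,0],[0,0,0.21,0,0,0.15,0]]]}}

```text
time: 4.42
tool_pos: [0.5186, -0.1644, 0.1266]
tcp_rot: [-1.49, -2.759, 0.002]
wrist_force: [-1.8, 0.9, -1.1]
width: 0.0
grip_force: 0.0
```

```bash
python3 - <<'E'
from h import *
c=vision.read_camera("top");cv2.imwrite("pics/a3.png",c["image"][:,:,::-1]);s=bot.read_state()
print(s["time"],s["tool_pos"],head(c),theta(c))
R=Rotation.from_rotvec(s["tcp_rot"]).as_matrix();r=N-PV;t=np.array([-r[1],r[0]])/np.hypot(*r);e=s["tool_pos"][:2]-N
print("t",t,"tcp along",e@t,"radial",e@r/.28,"tool x",R[:,0],"push in tool",R.T@np.r_[t,0])
E
```

```text
4.4667 [ 0.51712103 -0.16363751  0.12446057] [(array([0.46142142, 0.06947815]), 207, array([44.2,  4.9])), (array([ 0.45251442, -0.07388367]), 151, array([33.1,  4.9]))] [(1, np.float64(115.7)), (-1, np.float64(255.9))]
t [ 0.46173528 -0.88701777] tcp along 0.0547391740218088 radial 0.0058065962917741324 tool x [-0.5449969   0.83839818  0.0081773 ] push in tool [-0.99531838 -0.09635619 -0.00753641]
```

Call:
{"op": "play_rows", "data": {"moves": [[[0,0,0,0,0,0,0],[0,0,0,0,0,0,0],[0,0,0,0,0,0,0],[0,0,0,0,0,0,0]]]}}

```text
time: 4.8
tool_pos: [0.5234, -0.1652, 0.1336]
tcp_rot: [1.48, 2.767, 0.001]
wrist_force: [0.9, -0.1, -0.1]
width: 0.002
grip_force: 0.0
```

```bash
python3 - <<'E'
from h import *
c=vision.read_camera("top");cv2.imwrite("pics/a4.png",c["image"][:,:,::-1]);s=bot.read_state()
print(s["time"],s["tool_pos"],[(k[1],k[2]) for k in head(c)],theta(c))
R=Rotation.from_rotvec(s["tcp_rot"]).as_matrix();r=N-PV;t=np.array([-r[1],r[0]])/np.hypot(*r);e=s["tool_pos"][:2]-N
print("tcp along",e@t,"radial",e@r/.28,"push in tool",R.T@np.r_[t,0])
E
```

```text
4.85 [ 0.5232578  -0.16510726  0.13341815] [(211, array([44.3,  4.8])), (31, array([10.,  3.]))] [(1, np.float64(82.0)), (-1, np.float64(222.2))]
tcp along 0.058876428562299264 radial 0.00104497042812057 push in tool [-0.9941291  -0.1081627   0.00285815]
```

View pics/a4.png

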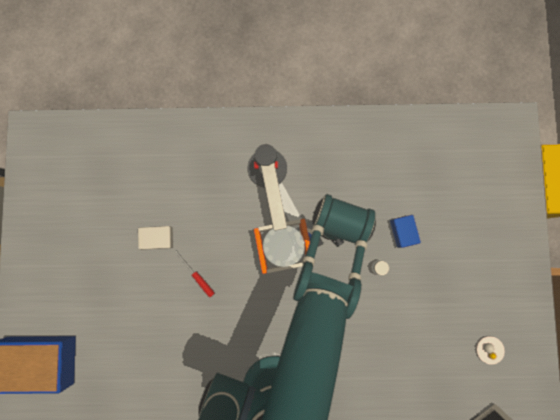

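The picture shows the head centred near (284,247), moving towards the tool, which waits to its right at about (325,240). I'll brake it with a retreating finger.

Call:
{"op": "play_rows", "data": {"moves": [[[0,0,0,0,0,0,0],[0,0,0,0,0,0,0],[0,0,0,0,0,0,0],[0,0,0,0,0,0,0],[0,0,0,-0.032,-0.004,0,0]]]}}

```text
time: 5.27
tool_pos: [0.523, -0.1673, 0.1313]
tcp_rot: [-1.483, -2.769, -0.0]
wrist_force: [0.7, -0.1, 0.1]
width: -0.0
grip_force: 0.0
```

Call:
{"op": "play_rows", "data": {"moves": [[[0,0,0,-0.032,-0.004,0,0],[0,0,0,-0.032,-0.004,0,0],[0,0,0,-0.032,-0.004,0,0],[0,0,0,-0.032,-0.004,0,0],[0,0,0,-0.032,-0.004,0,0]]]}}

```text
time: 5.68
tool_pos: [0.5308, -0.1825, 0.1313]
tcp_rot: [1.484, 2.769, 0.0]
wrist_force: [0.5, -0.2, -0.4]
width: -0.0
grip_force: 0.3
```

Call:
{"op": "play_rows", "data": {"moves": [[[0,0,0,-0.032,-0.004,0,0],[0,0,0,-0.032,-0.004,0,0],[0,0,0,-0.032,-0.004,0,0],[0,0,0,-0.032,-0.004,0,0],[0,0,0,-0.032,-0.004,0,0]]]}}

```text
time: 6.1
tool_pos: [0.5376, -0.1966, 0.1312]
tcp_rot: [-1.484, -2.769, 0.0]
wrist_force: [-0.2, -0.3, -0.0]
width: -0.003
grip_force: 0.0
```

Call:
{"op": "play_rows", "data": {"moves": [[[0,0,0,-0.032,-0.004,0,0],[0,0,0,-0.032,-0.004,0,0],[0,0,0,-0.05,-0.004,0,0],[0,0,0,-0.05,0,0,0],[0,0,0,0,0,0,0]]]}}

```text
time: 6.52
tool_pos: [0.5463, -0.2117, 0.1314]
tcp_rot: [1.484, 2.768, -0.0]
wrist_force: [-0.1, 0.9, -0.7]
width: -0.001
grip_force: 0.0
```

```bash
cat > m.py <<'E'
from h import *
s=bot.read_state();print(s["time"])
c=vision.read_camera("top");cv2.imwrite("pics/m%.2f.png"%s["time"],c["image"][:,:,::-1])
s=bot.read_state()
print([(k[1],k[2]) for k in head(c)],theta(c))
R=Rotation.from_rotvec(s["tcp_rot"]).as_matrix();r=N-PV;t=np.array([-r[1],r[0]])/np.hypot(*r);e=s["tool_pos"][:2]-N
print("tcp",s["tool_pos"],"along",e@t,"radial",e@r/.28,"push in tool",R.T@np.r_[t,0])
E
python3 m.py
```

```text
6.5167
[(101, array([21.5,  4.9])), (32, array([8.3, 4.4]))] []
tcp [ 0.54605333 -0.2112532   0.13136447] along 0.11033419731240075 radial 0.0021314139735902245 push in tool [-9.94324619e-01 -1.06388358e-01  2.63351225e-04]
```

```bash
python3 - <<'E'
from h import *
c=vision.read_camera("side");np.savez("s1.npz",**c);print(bot.read_state()["time"])
a=cv2.imread("pics/m6.52.png")
cv2.imwrite("pics/b1.png",cv2.resize(np.hstack([a[130:330,180:420],c["image"][110:310,150:390,::-1]]),None,fx=1.6,fy=2.4)[:, :800])
cv2.imwrite("pics/b1.png",np.vstack([cv2.resize(a[140:290,200:400],(600,300)),cv2.resize(c["image"][130:300,170:370,::-1],(600,300))]))
E
```

```text
6.6167
```

View pics/b1.png

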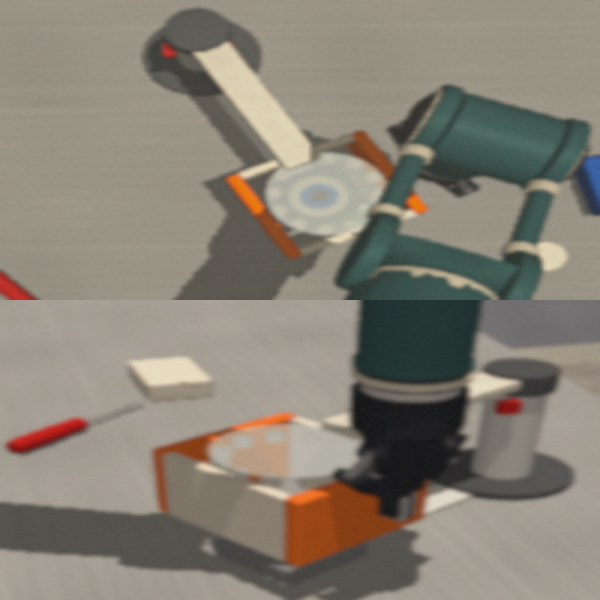

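The head is nearly over the nest, with the blue part visible through the glass. Part of the left bar is in shadow, so I'll relax the mask.

```bash
sed -i 's/(hsv\[...,1\]>180)&(hsv\[...,2\]>140)/(hsv[...,1]>150)\&(hsv[...,2]>70)/' h.py; python3 m.py; python3 m.py
```

```text
6.6167
[(223, array([45.7,  5.3])), (103, array([23.2,  5.3]))] [(1, np.float64(0.9)), (-1, np.float64(141.1))]
tcp [ 0.54560616 -0.21077527  0.13117616] along 0.10970379139878517 radial 0.0023072715353442933 push in tool [-9.94296912e-01 -1.06646862e-01 -3.13112300e-04]
6.6667
[(223, array([45.7,  5.3])), (101, array([23.2,  4.9]))] [(1, np.float64(0.2)), (-1, np.float64(140.4))]
tcp [ 0.54556388 -0.21066754  0.13119347] along 0.10958870971918255 radial 0.002295035467857793 push in tool [-9.94280535e-01 -1.06799492e-01 -2.94883015e-04]
```

Call:
{"op": "play_rows", "data": {"moves": [[[0,0,0,0,0,0,0],[0,0,0,0,0,0,0],[0,0,0,0,0,0,0],[0,0,0,0,0,0,0]]]}}

```text
time: 7.05
tool_pos: [0.5456, -0.2106, 0.1313]
tcp_rot: [-1.484, -2.769, -0.0]
wrist_force: [0.0, -0.1, 0.4]
width: 0.001
grip_force: 0.0
```

```bash
python3 m.py
```

```text
7.05
[(227, array([45.7,  5.2])), (98, array([21.8,  5. ]))] [(1, np.float64(-2.6)), (-1, np.float64(137.6))]
tcp [ 0.54563347 -0.21066608  0.13131356] along 0.109619543228512 radial 0.002232679151326691 push in tool [-9.94263909e-01 -1.06954560e-01  3.75409846e-05]
```

Call:
{"op": "play_rows", "data": {"moves": [[[0,0,0,0.05,0.005,0,0],[0,0,0,0.046,0.005,0,0],[0,0,0,-0.0012,0,0,0],[0,0,0,-0.0012,0,0,0],[0,0,0,-0.0012,0,0,0]]]}}

```text
time: 7.52
tool_pos: [0.5414, -0.2024, 0.1314]
tcp_rot: [1.483, 2.769, -0.0]
wrist_force: [0.2, 0.1, 0.0]
width: -0.002
grip_force: 0.0
```

Call:
{"op": "play_rows", "data": {"moves": [[[0,0,0,-0.0012,0,0,0],[0,0,0,-0.0012,0,0,0],[0,0,0,-0.0012,0,0,0],[0,0,0,-0.0012,0,0,0],[0,0,0,-0.0012,0,0,0]]]}}

```text
time: 7.93
tool_pos: [0.5418, -0.2031, 0.1313]
tcp_rot: [1.484, 2.769, 0.0]
wrist_force: [-0.5, 0.3, 0.1]
width: -0.005
grip_force: 0.0
```

Call:
{"op": "play_rows", "data": {"moves": [[[0,0,0,-0.0012,0,0,0],[0,0,0,-0.0012,0,0,0],[0,0,0,-0.0012,0,0,0],[0,0,0,-0.0012,0,0,0],[0,0,0,-0.0012,0,0,0]]]}}

```text
time: 8.35
tool_pos: [0.542, -0.2035, 0.1313]
tcp_rot: [-1.484, -2.769, 0.0]
wrist_force: [-0.0, -0.2, -0.5]
width: 0.002
grip_force: 0.0
```

```bash
python3 m.py
```

```text
8.35
[(233, array([45.6,  5.3])), (79, array([17.4,  5.4]))] [(1, np.float64(-7.2)), (-1, np.float64(133.0))]
tcp [ 0.54207084 -0.2035255   0.13128796] along 0.10164073447495675 radial 0.0020958243959097083 push in tool [-9.94279106e-01 -1.06813185e-01  4.70020567e-05]
```

Call:
{"op": "play_rows", "data": {"moves": [[[0,0,0,-0.0012,0,0,0],[0,0,0,-0.0012,0,0,0],[0,0,0,-0.0012,0,0,0],[0,0,0,-0.0012,0,0,0]]]}}

```text
time: 8.73
tool_pos: [0.5423, -0.2039, 0.1313]
tcp_rot: [-1.484, -2.769, 0.0]
wrist_force: [0.0, -0.3, 0.6]
width: -0.002
grip_force: 0.0
```

```bash
python3 m.py
```

```text
8.7333
[(231, array([45.6,  5.2])), (80, array([18.7,  5.3]))] [(1, np.float64(-7.0)), (-1, np.float64(133.2))]
tcp [ 0.54235583 -0.2039415   0.13129085] along 0.10214132600763941 radial 0.0020351605919699195 push in tool [-9.94278287e-01 -1.06820814e-01  4.64669405e-05]
```

Call:
{"op": "play_rows", "data": {"moves": [[[0,0,0,-0.05,0,0,0],[0,0,0,-0.05,0,0,0],[0,0,0,0,0,0,0],[0,0,0,0,0,0,0],[0,0,0,0,0,0,0]]]}}

```text
time: 9.2
tool_pos: [0.5479, -0.2124, 0.1312]
tcp_rot: [-1.484, -2.769, -0.0]
wrist_force: [-0.4, -0.3, 0.5]
width: -0.001
grip_force: 0.0
```

```bash
python3 m.py
```

```text
9.2
[(227, array([45.6,  5.2])), (97, array([21.8,  4.8]))] [(1, np.float64(-7.0)), (-1, np.float64(133.2))]
tcp [ 0.54778007 -0.21224662  0.13120555] along 0.11201268064242995 radial 0.0010591773914498852 push in tool [-9.94299057e-01 -1.06627015e-01 -2.55785369e-04]
```

Call:
{"op": "play_rows", "data": {"moves": [[[0,0,0,0,0,0,0],[0,0,0,0,0,0,0],[0,0,0,0,0,0,0],[0,0,0,0,0,0,0],[0,0,0,0,0,0,0]]]}}

```text
time: 9.67
tool_pos: [0.5478, -0.2122, 0.1313]
tcp_rot: [-1.484, -2.769, -0.0]
wrist_force: [-1.0, -0.0, -0.1]
width: -0.005
grip_force: 0.0
```

```bash
python3 m.py
```

```text
9.6667
[(227, array([45.6,  5.2])), (98, array([21.8,  5. ]))] [(1, np.float64(-7.0)), (-1, np.float64(133.2))]
tcp [ 0.54787079 -0.21215388  0.13131367] along 0.11197230564044022 radial 0.000935973292590903 push in tool [-9.94265626e-01 -1.06938590e-01  4.39717346e-05]
```

Call:
{"op": "play_rows", "data": {"moves": [[[0,0,0,-0.3,0,0,0],[0,0,0,-0.4,0,0,0],[0,0,0,-0.4,0,0,0],[0,0,0,-0.3,0,0,0],[0,0,0,0,0,0,0]]]}}

```text
time: 10.13
tool_pos: [0.6282, -0.3339, 0.1313]
tcp_rot: [1.485, 2.764, -0.002]
wrist_force: [0.4, -0.5, -0.2]
width: 0.003
grip_force: 0.0
```

```bash
python3 m.py; python3 - <<'E'
from h import *
c=vision.read_camera("top");np.savez("t2.npz",**c)
for o in head(c): print(o)
o=head(c);print("lens",(o[0][0]+o[1][0])/2)
cv2.imwrite("pics/b2.png",cv2.resize(c["image"][195:275,250:350,::-1],(700,560),interpolation=cv2.INTER_CUBIC))
E
```

```text
10.1333
[(237, array([45.6,  5.2])), (219, array([44.8,  5.6]))] [(1, np.float64(-7.0)), (-1, np.float64(133.2)), (1, np.float64(-147.0)), (-1, np.float64(-6.8))]
tcp [ 0.62652956 -0.33137385  0.13089259] along 0.25404206404041285 radial -0.013777916994182357 push in tool [-9.94502859e-01 -1.04704886e-01  9.75362219e-04]
(array([ 0.46636341, -0.0557446 ]), 234, array([45.6,  5.2]))
(array([ 0.53544765, -0.18057946]), 221, array([44.9,  5.7]))
lens [ 0.50090553 -0.11816203]
```

View pics/b2.png

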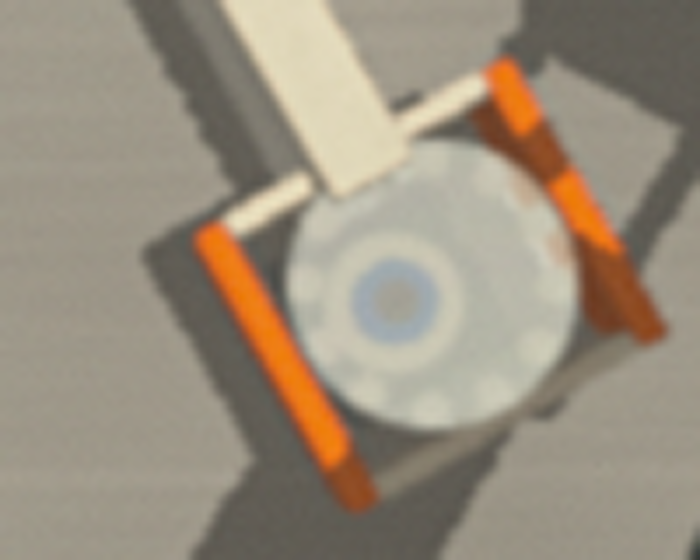

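```bash
python3 - <<'E'
from h import *
for f,(u0,u1,v0,v1) in {"side0.npz":(245,290,245,280),"top0.npz":(290,325,220,260)}.items():
    c=dict(np.load(f));P=pts(c);hsv=cv2.cvtColor(c["image"],cv2.COLOR_RGB2HSV)
    m=(hsv[...,0]>98)&(hsv[...,0]<128)&(hsv[...,1]>100);w=np.zeros_like(m);w[v0:v1,u0:u1]=1
    q=P[m&w];q=q[q[:,2]>.042];print(f,len(q),q.min(0),q.max(0),(q.min(0)+q.max(0))/2,q.mean(0))
    # white ring + blue
    if f[0]=='t':
        m2=(w&(P[...,2]>.018)&(P[...,2]<.06));v,u=np.nonzero(m2);print("block",ray(c,u.mean(),v.mean(),.026),len(u))
c=dict(np.load("t2.npz"));print("lens eye",ray(c,311.2,235.2,.175),"ring eye",ray(c,305.9,237.1,.048))
E
```

```text
side0.npz 139 [ 0.28013545 -0.82709818  0.04208333] [ 0.51723964 -0.09569725  0.6568339 ] [ 0.39868754 -0.46139772  0.34945861] [ 0.49674856 -0.12369207  0.05299579]
top0.npz 65 [ 0.47981041 -0.12937099  0.04228345] [ 0.51319796 -0.09571193  0.05498087] [ 0.49650419 -0.11254146  0.04863216] [ 0.49741949 -0.11199787  0.0483538 ]
block [ 0.4976479  -0.11224554] 689
lens eye [ 0.50061323 -0.11922426] ring eye [ 0.49949761 -0.11239859]
```

Call:
{"op": "play_rows", "data": {"moves": [[[0,0,0,0.3,0,0,0],[0,0,0,0.4,0,0,0],[0,0,0,0.4,0,0,0],[0,0,0,0.3,0,0,0],[0,0,0,0.04,0,0,0]]]}}

```text
time: 10.65
tool_pos: [0.5406, -0.2033, 0.13]
tcp_rot: [-1.477, -2.765, -0.001]
wrist_force: [-1.3, 1.4, 0.2]
width: 0.006
grip_force: 0.0
```

Call:
{"op": "play_rows", "data": {"moves": [[[0,0,0,0.01,0.001,0,0],[0,0,0,0.01,0.001,0,0],[0,0,0,0,0,0,0],[0,0,0,0,0,0,0]]]}}

```text
time: 10.98
tool_pos: [0.5455, -0.2079, 0.1317]
tcp_rot: [1.484, 2.768, -0.0]
wrist_force: [-0.9, -0.1, 0.2]
width: -0.005
grip_force: 0.0
```

```bash
python3 m.py
```

```text
10.9833
[(226, array([45.7,  5.2])), (87, array([20.1,  4.8]))] [(1, np.float64(-4.9)), (-1, np.float64(135.3))]
tcp [ 0.54541057 -0.20795396  0.13151536] along 0.1071109275987726 radial 0.0011788185058750863 push in tool [-9.94341103e-01 -1.06232337e-01  6.79819977e-04]
```

Call:
{"op": "play_rows", "data": {"moves": [[[0,0,0,-0.02,0,0,0],[0,0,0,0,0,0,0],[0,0,0,0,0,0,0]]]}}

```text
time: 11.28
tool_pos: [0.546, -0.2093, 0.1311]
tcp_rot: [-1.485, -2.768, 0.0]
wrist_force: [-0.1, 0.5, 0.2]
width: -0.004
grip_force: 0.0
```

```bash
python3 m.py
```

```text
11.2833
[(224, array([45.3,  5.2])), (92, array([21. ,  4.8]))] [(1, np.float64(-3.3)), (-1, np.float64(136.9))]
tcp [ 0.54594224 -0.20920113  0.131091  ] along 0.1084626814139424 radial 0.0012830040732989781 push in tool [-9.94336814e-01 -1.06274408e-01 -2.22956640e-04]
```

Call:
{"op": "play_rows", "data": {"moves": [[[0,0,0,-0.05,0,-0.3,0],[0,0,0,0,0,-0.4,0],[0,0,0,0,0,-0.35,0],[0,0,0,0.3,0.03,0,0],[0,0,0,0.4,0.04,0,0]]]}}

```text
time: 11.75
tool_pos: [0.5187, -0.153, 0.2403]
tcp_rot: [1.484, 2.759, 0.001]
wrist_force: [0.5, 1.5, 0.3]
width: 0.002
grip_force: 0.0
```

Call:
{"op": "play_rows", "data": {"moves": [[[0,0,0,0.4,0.04,0,0],[0,0,0,0.4,0.04,0,0],[0,0,0,0.4,0.04,0,0],[0,0,0,0.35,0.04,0,0],[0,0,0,0.15,0.02,0,0]]]}}

```text
time: 12.17
tool_pos: [0.4341, 0.0036, 0.2361]
tcp_rot: [-1.481, -2.769, -0.001]
wrist_force: [0.7, 0.0, -1.0]
width: 0.001
grip_force: 0.0
```

```bash
python3 m.py
```

```text
12.1667
[(84, array([17.6,  5.3])), (231, array([45.3,  5.5]))] [(1, np.float64(-138.7)), (-1, np.float64(1.5))]
tcp [0.43386644 0.0044379  0.23614138] along -0.13278828737574644 radial 0.002051045446336463 push in tool [-0.99400131 -0.10933552 -0.00267131]
```

Call:
{"op": "play_rows", "data": {"moves": [[[0,0,0,0,0,0.3,0],[0,0,0,0,0,0.35,0],[0,0,0,0.06,0.006,0.3,0],[0,0,0,0.08,0.008,0.1,0],[0,0,0,0.06,0.006,0,0]]]}}

```text
time: 12.63
tool_pos: [0.424, 0.0187, 0.1282]
tcp_rot: [-1.482, -2.763, 0.005]
wrist_force: [-0.8, 0.3, -1.4]
width: 0.001
grip_force: 0.0
```

Call:
{"op": "play_rows", "data": {"moves": [[[0,0,0,0.04,0.004,0,0],[0,0,0,0.03,0.003,0,0],[0,0,0,0.01,0.001,0,0],[0,0,0,0.005,0,0,0]]]}}

```text
time: 12.97
tool_pos: [0.4246, 0.0261, 0.1333]
tcp_rot: [1.482, 2.766, 0.003]
wrist_force: [0.5, 0.8, -0.6]
width: 0.003
grip_force: 0.0
```

```bash
python3 m.py
```

```text
12.9667
[(235, array([45.6,  5.2])), (230, array([45.2,  5.5]))] [(1, np.float64(4.6)), (-1, np.float64(144.8)), (1, np.float64(-135.1)), (-1, np.float64(5.1))]
tcp [0.42434268 0.0260997  0.13296631] along -0.15640014028144505 radial 0.0004978071347273799 push in tool [-0.99424259 -0.10714105  0.00156891]
```

Call:
{"op": "play_rows", "data": {"moves": [[[0,0,0,-0.06,-0.006,0,0],[0,0,0,-0.1,-0.011,0,0],[0,0,0,-0.11,-0.012,0,0],[0,0,0,-0.1,-0.011,0,0],[0,0,0,-0.07,-0.008,0,0]]]}}

```text
time: 13.43
tool_pos: [0.4443, -0.0149, 0.1314]
tcp_rot: [1.485, 2.768, -0.0]
wrist_force: [0.7, 0.1, -0.3]
width: -0.003
grip_force: 0.0
```

Call:
{"op": "play_rows", "data": {"moves": [[[0,0,0,-0.04,-0.004,0,0],[0,0,0,-0.025,-0.003,0,0],[0,0,0,-0.015,-0.002,0,0],[0,0,0,-0.01,-0.001,0,0]]]}}

```text
time: 13.77
tool_pos: [0.4474, -0.0215, 0.1311]
tcp_rot: [-1.484, -2.768, 0.0]
wrist_force: [-0.4, 0.4, -0.0]
width: 0.002
grip_force: 0.0
```

```bash
python3 m.py
```

```text
13.7667
[(49, array([10.3,  4.9])), (230, array([45.2,  5.4]))] [(1, np.float64(-132.3)), (-1, np.float64(7.9))]
tcp [ 0.44750296 -0.02145331  0.13116399] along -0.10352585591928747 radial 0.001910189081429538 push in tool [-9.94288077e-01 -1.06729530e-01 -1.66109791e-04]
```

Call:
{"op": "play_rows", "data": {"moves": [[[0,0,0,0,0,0,0],[0,0,0,0,0,0,0],[0,0,0,0,0,0,0],[0,0,0,0,0,0,0],[0,0,0,0,0,0,0]]]}}

```text
time: 14.23
tool_pos: [0.4475, -0.0211, 0.1313]
tcp_rot: [1.483, 2.769, 0.0]
wrist_force: [-0.1, -1.0, -0.8]
width: -0.002
grip_force: 0.0
```

```bash
python3 m.py
```

```text
14.2333
[(48, array([10.3,  4.9])), (231, array([45.2,  5.4]))] [(1, np.float64(-131.0)), (-1, np.float64(9.2))]
tcp [ 0.44749118 -0.02120566  0.13132182] along -0.10375097162962049 radial 0.0018063581948118805 push in tool [-9.94246703e-01 -1.07114384e-01  5.25225846e-05]
```

Call:
{"op": "play_rows", "data": {"moves": [[[0,0,0,0,0,0,0],[0,0,0,0,0,0,0],[0,0,0,0,0,0,0],[0,0,0,0,0,0,0],[0,0,0,0,0,0,0]]]}}

```text
time: 14.7
tool_pos: [0.4475, -0.0214, 0.1313]
tcp_rot: [-1.484, -2.769, 0.0]
wrist_force: [0.6, -0.4, 0.9]
width: 0.001
grip_force: 0.0
```

```bash
python3 m.py
```

```text
14.7
[(48, array([10.3,  4.9])), (227, array([45.2,  5.4]))] [(1, np.float64(-129.4)), (-1, np.float64(10.8))]
tcp [ 0.44753696 -0.02136855  0.13128216] along -0.10358534305229833 radial 0.0018409453362281418 push in tool [-9.94282022e-01 -1.06786041e-01  3.93161807e-05]
```

Call:
{"op": "play_rows", "data": {"moves": [[[0,0,0,0,0,0,0],[0,0,0,0,0,0,0],[0,0,0,0,0,0,0],[0,0,0,0,0,0,0],[0,0,0,0,0,0,0]]]}}

```text
time: 15.17
tool_pos: [0.4475, -0.0214, 0.1313]
tcp_rot: [-1.484, -2.769, 0.0]
wrist_force: [1.0, -0.0, -0.5]
width: 0.003
grip_force: 0.0
```

```bash
python3 m.py
```

```text
15.1667
[(45, array([9.8, 4.9])), (220, array([45.2,  4.9]))] [(1, np.float64(-127.5)), (-1, np.float64(12.7))]
tcp [ 0.44754346 -0.02131759  0.13128677] along -0.10362754347940548 radial 0.0018116616291053904 push in tool [-9.94276274e-01 -1.06839553e-01 -3.57541546e-07]
```

Call:
{"op": "play_rows", "data": {"moves": [[[0,0,0,-0.0005,0,0,0],[0,0,0,-0.0005,0,0,0],[0,0,0,-0.0005,0,0,0],[0,0,0,-0.0005,0,0,0],[0,0,0,-0.0005,0,0,0]]]}}

```text
time: 15.63
tool_pos: [0.4477, -0.0216, 0.1313]
tcp_rot: [1.484, 2.769, -0.0]
wrist_force: [-0.4, -0.2, 1.2]
width: 0.002
grip_force: 0.0
```

Call:
{"op": "play_rows", "data": {"moves": [[[0,0,0,-0.0005,0,0,0],[0,0,0,-0.0005,0,0,0],[0,0,0,-0.0005,0,0,0],[0,0,0,-0.0005,0,0,0],[0,0,0,-0.0005,0,0,0]]]}}

```text
time: 16.05
tool_pos: [0.4478, -0.0218, 0.1313]
tcp_rot: [-1.484, -2.769, 0.0]
wrist_force: [0.3, 1.0, 0.5]
width: 0.001
grip_force: 0.0
```

```bash
python3 m.py
```

```text
16.05
[(44, array([9.8, 4.9])), (232, array([45.2,  5.4]))] [(1, np.float64(-126.9)), (-1, np.float64(13.3))]
tcp [ 0.44778357 -0.02176345  0.13124813] along -0.10312118943080234 radial 0.0018045548401389542 push in tool [-9.94274392e-01 -1.06857066e-01 -1.59747529e-06]
```

Call:
{"op": "play_rows", "data": {"moves": [[[0,0,0,0,0,0,0],[0,0,0,0,0,0,0],[0,0,0,0,0,0,0],[0,0,0,0,0,0,0],[0,0,0,0,0,0,0]]]}}

```text
time: 16.52
tool_pos: [0.4478, -0.0218, 0.1313]
tcp_rot: [1.484, 2.769, 0.0]
wrist_force: [-0.5, -0.1, 0.6]
width: -0.003
grip_force: 0.0
```

```bash
python3 m.py
```

```text
16.5167
[(44, array([9.8, 4.9])), (228, array([45.2,  5.4]))] [(1, np.float64(-126.9)), (-1, np.float64(13.3))]
tcp [ 0.44783634 -0.0217763   0.13129535] along -0.10308542493056304 radial 0.0017637097211812417 push in tool [-9.94278659e-01 -1.06817352e-01  4.59984267e-05]
```

Call:
{"op": "play_rows", "data": {"moves": [[[0,0,0,-0.002,0,0,0],[0,0,0,-0.003,0,0,0],[0,0,0,-0.003,0,0,0],[0,0,0,-0.003,0,0,0],[0,0,0,-0.003,0,0,0]]]}}

```text
time: 16.98
tool_pos: [0.4486, -0.0229, 0.1313]
tcp_rot: [1.484, 2.769, 0.0]
wrist_force: [-0.1, -0.6, -0.7]
width: -0.0
grip_force: 0.0
```

Call:
{"op": "play_rows", "data": {"moves": [[[0,0,0,-0.003,0,0,0],[0,0,0,-0.003,0,0,0],[0,0,0,-0.003,0,0,0],[0,0,0,0.05,0.005,-0.1,0],[0,0,0,0.05,0.005,-0.35,0]]]}}

```text
time: 17.4
tool_pos: [0.4397, -0.0142, 0.1718]
tcp_rot: [-1.48, -2.759, 0.007]
wrist_force: [0.1, 0.2, 0.4]
width: 0.006
grip_force: 0.0
```

```bash
python3 m.py;python3 m.py
```

```text
17.4
[(55, array([11.2,  4.9])), (231, array([45.2,  5.5]))] [(1, np.float64(-128.8)), (-1, np.float64(11.4))]
tcp [ 0.4456547  -0.01402704  0.18209814] along -0.11096649855629977 radial 0.00012184548427155155 push in tool [-0.99430813 -0.1065342   0.0013413 ]
17.45
[(53, array([11.2,  4.9])), (232, array([45.2,  5.4]))] [(1, np.float64(-129.4)), (-1, np.float64(10.8))]
tcp [ 0.44759168 -0.01445298  0.18169368] along -0.10969431276141847 radial -0.001398612027566275 push in tool [-0.99423782 -0.10711034  0.00430407]
```

Call:
{"op": "play_rows", "data": {"moves": [[[0,0,0,0,0,-0.35,0],[0,0,0,0,0,-0.2,0],[0,0,0,-0.3,-0.03,0,0],[0,0,0,-0.4,-0.04,0,0],[0,0,0,-0.4,-0.045,0,0]]]}}

```text
time: 17.92
tool_pos: [0.4968, -0.1131, 0.2332]
tcp_rot: [1.479, 2.768, 0.002]
wrist_force: [0.3, 0.2, -0.1]
width: 0.001
grip_force: 0.0
```

Call:
{"op": "play_rows", "data": {"moves": [[[0,0,0,-0.4,-0.045,0,0],[0,0,0,-0.4,-0.045,0,0],[0,0,0,-0.25,-0.03,0,0],[0,0,0,-0.1,-0.01,0,0],[0,0,0,-0.03,0,0.1,0]]]}}

```text
time: 18.33
tool_pos: [0.5523, -0.2203, 0.2235]
tcp_rot: [1.485, 2.764, 0.001]
wrist_force: [0.4, 0.3, 0.6]
width: 0.003
grip_force: 0.0
```

```bash
python3 m.py
```

```text
18.3333
[(217, array([45.6,  4.9])), (158, array([35.8,  4.9]))] [(1, np.float64(9.3)), (-1, np.float64(149.5))]
tcp [ 0.5501759  -0.21859681  0.2195901 ] along 0.11875164262793611 radial 0.0018656036750971268 push in tool [-0.99441735 -0.10551281 -0.0010903 ]
```

Call:
{"op": "play_rows", "data": {"moves": [[[0,0,0,0,0,0,0],[0,0,0,0,0,0,0],[0,0,0,0,0,0,0],[0,0,0,0,0,0,0],[0,0,0,0,0,0,0]]]}}

```text
time: 18.8
tool_pos: [0.5502, -0.2173, 0.2218]
tcp_rot: [1.482, 2.769, 0.0]
wrist_force: [0.1, 0.9, -0.2]
width: -0.004
grip_force: 0.0
```

Call:
{"op": "play_rows", "data": {"moves": [[[0,0,0,0,0,0,0],[0,0,0,0,0,0,0],[0,0,0,0,0,0,0],[0,0,0,0,0,0,0],[0,0,0,0,0,0,0]]]}}

```text
time: 19.22
tool_pos: [0.5503, -0.2182, 0.2213]
tcp_rot: [1.484, 2.769, -0.0]
wrist_force: [0.2, -0.5, 0.3]
width: -0.001
grip_force: 0.0
```

```bash
python3 m.py
```

```text
19.2167
[(222, array([45.2,  4.9])), (154, array([34.8,  5.4]))] [(1, np.float64(7.9)), (-1, np.float64(148.1))]
tcp [ 0.55024953 -0.21824076  0.22128495] along 0.11846982328207234 radial 0.0016360495040077614 push in tool [-9.94289018e-01 -1.06720891e-01  2.23254449e-06]
```

Call:
{"op": "play_rows", "data": {"moves": [[[0,0,0,0.3,0.03,-0.1,0],[0,0,0,0.4,0.045,0,0],[0,0,0,0.4,0.045,0,0],[0,0,0,0.4,0.045,0,0],[0,0,0,0.4,0.045,0,0]]]}}

```text
time: 19.68
tool_pos: [0.4615, -0.0473, 0.2313]
tcp_rot: [1.485, 2.768, 0.0]
wrist_force: [1.0, 1.5, 0.7]
width: -0.005
grip_force: 0.0
```

Call:
{"op": "play_rows", "data": {"moves": [[[0,0,0,0.3,0.03,0,0],[0,0,0,0.15,0.015,0,0],[0,0,0,0.05,0.005,0,0],[0,0,0,0,0,0.2,0],[0,0,0,0,0,0.35,0]]]}}

```text
time: 20.1
tool_pos: [0.4435, -0.0043, 0.1806]
tcp_rot: [1.477, 2.761, 0.007]
wrist_force: [1.1, -0.3, 0.1]
width: -0.001
grip_force: 0.0
```

Call:
{"op": "play_rows", "data": {"moves": [[[0,0,0,0,0,0.3,0],[0,0,0,0,0,0.1,0],[0,0,0,0,0,0.05,0],[0,0,0,0,0,0,0],[0,0,0,0,0,0,0]]]}}

```text
time: 20.52
tool_pos: [0.4403, -0.0044, 0.1326]
tcp_rot: [1.484, 2.767, 0.001]
wrist_force: [0.6, -0.5, -0.3]
width: 0.004
grip_force: 0.0
```

```bash
python3 m.py
```

```text
20.5167
[(74, array([14.8,  4.9])), (228, array([45.2,  5.4]))] [(1, np.float64(-132.3)), (-1, np.float64(7.9))]
tcp [ 0.44071271 -0.00435529  0.13308791] along -0.12182740164587055 radial 3.9746082565882925e-05 push in tool [-0.99431547 -0.10646166  0.00163392]
```

Call:
{"op": "play_rows", "data": {"moves": [[[0,0,0,-0.05,-0.005,0,0],[0,0,0,-0.06,-0.006,0,0],[0,0,0,-0.05,-0.005,0,0],[0,0,0,-0.03,-0.003,0,0],[0,0,0,-0.01,0,0,0]]]}}

```text
time: 20.98
tool_pos: [0.4491, -0.0224, 0.1317]
tcp_rot: [1.484, 2.768, 0.0]
wrist_force: [0.4, -0.8, -0.0]
width: 0.004
grip_force: 0.0
```

Call:
{"op": "play_rows", "data": {"moves": [[[0,0,0,0,0,0,0],[0,0,0,0,0,0,0],[0,0,0,0,0,0,0]]]}}

```text
time: 21.23
tool_pos: [0.4483, -0.0216, 0.1311]
tcp_rot: [-1.484, -2.769, 0.0]
wrist_force: [-0.8, -0.9, -0.3]
width: 0.002
grip_force: 0.0
```

```bash
python3 m.py
```

```text
21.2333
[(44, array([8.9, 4.9])), (229, array([45.2,  5.4]))] [(1, np.float64(-132.3)), (-1, np.float64(7.9))]
tcp [ 0.44825708 -0.02155354  0.13114179] along -0.10308875029988951 radial 0.0012879679326266546 push in tool [-9.94263439e-01 -1.06958655e-01 -2.46179835e-04]
```

Call:
{"op": "play_rows", "data": {"moves": [[[0,0,0,-0.006,-0.0006,0,0],[0,0,0,-0.006,-0.0006,0,0],[0,0,0,-0.006,-0.0006,0,0],[0,0,0,-0.006,-0.0006,0,0],[0,0,0,-0.006,-0.0006,0,0]]]}}

```text
time: 21.7
tool_pos: [0.4499, -0.0244, 0.1313]
tcp_rot: [1.484, 2.769, -0.0]
wrist_force: [1.0, 0.3, -1.5]
width: 0.002
grip_force: 0.0
```

Call:
{"op": "play_rows", "data": {"moves": [[[0,0,0,-0.0025,0,0,0],[0,0,0,-0.0025,0,0,0],[0,0,0,-0.0025,0,0,0],[0,0,0,-0.0025,0,0,0],[0,0,0,-0.0025,0,0,0]]]}}

```text
time: 22.12
tool_pos: [0.4506, -0.0254, 0.1313]
tcp_rot: [-1.484, -2.769, 0.0]
wrist_force: [-0.2, 0.3, 1.0]
width: 0.0
grip_force: 0.0
```

Call:
{"op": "play_rows", "data": {"moves": [[[0,0,0,-0.0025,0,0,0],[0,0,0,-0.0025,0,0,0],[0,0,0,-0.0025,0,0,0],[0,0,0,-0.0025,0,0,0],[0,0,0,-0.0025,0,0,0]]]}}

```text
time: 22.53
tool_pos: [0.4513, -0.0264, 0.1313]
tcp_rot: [1.484, 2.769, -0.0]
wrist_force: [-0.0, 0.4, -0.4]
width: 0.001
grip_force: 0.0
```

Call:
{"op": "play_rows", "data": {"moves": [[[0,0,0,-0.0025,0,0,0],[0,0,0,-0.0025,0,0,0],[0,0,0,-0.0025,0,0,0],[0,0,0,-0.0025,0,0,0],[0,0,0,-0.0025,0,0,0]]]}}

```text
time: 22.95
tool_pos: [0.4519, -0.0274, 0.1312]
tcp_rot: [-1.484, -2.769, 0.0]
wrist_force: [0.4, -0.1, 0.7]
width: -0.0
grip_force: 0.0
```

```bash
python3 m.py
```

```text
22.95
[(33, array([8.5, 4.2])), (233, array([45.2,  5.5]))] [(1, np.float64(-133.2)), (-1, np.float64(7.0))]
tcp [ 0.45202954 -0.02751199  0.13130254] along -0.0960616193405033 radial 0.0006933498497086443 push in tool [-9.94266035e-01 -1.06934748e-01  1.10182468e-04]
```

Call:
{"op": "play_rows", "data": {"moves": [[[0,0,0,-0.0025,0,0,0],[0,0,0,-0.0025,0,0,0],[0,0,0,-0.0025,0,0,0],[0,0,0,-0.0025,0,0,0],[0,0,0,-0.0025,0,0,0]]]}}

```text
time: 23.42
tool_pos: [0.4527, -0.0285, 0.1313]
tcp_rot: [1.484, 2.769, 0.0]
wrist_force: [1.3, 0.8, 0.2]
width: -0.003
grip_force: 0.0
```

Call:
{"op": "play_rows", "data": {"moves": [[[0,0,0,-0.0025,0,0,0],[0,0,0,-0.0025,0,0,0],[0,0,0,-0.0025,0,0,0],[0,0,0,-0.0025,0,0,0],[0,0,0,-0.0025,0,0,0]]]}}

```text
time: 23.83
tool_pos: [0.4534, -0.0296, 0.1313]
tcp_rot: [-1.484, -2.769, 0.0]
wrist_force: [0.9, -0.2, 0.1]
width: 0.003
grip_force: 0.0
```

```bash
python3 m.py
```

```text
23.8333
[(34, array([7.8, 4.7])), (230, array([45.2,  5.6]))] [(1, np.float64(-136.7)), (-1, np.float64(3.5))]
tcp [ 0.45339255 -0.02959241  0.13130012] along -0.0935868967900637 radial 0.0004451014825564445 push in tool [-9.94274744e-01 -1.06853754e-01  9.55315217e-05]
```

Call:
{"op": "play_rows", "data": {"moves": [[[0,0,0,0.06,0,-0.3,0],[0,0,0,0,0,-0.4,0],[0,0,0,0,0,-0.35,0],[0,0,0,-0.3,-0.03,0,0],[0,0,0,-0.4,-0.045,0,0]]]}}

```text
time: 24.3
tool_pos: [0.4845, -0.0862, 0.2403]
tcp_rot: [1.475, 2.766, 0.005]
wrist_force: [0.7, -0.4, 0.6]
width: -0.003
grip_force: 0.0
```

Call:
{"op": "play_rows", "data": {"moves": [[[0,0,0,-0.4,-0.045,0,0],[0,0,0,-0.4,-0.045,0,0],[0,0,0,-0.36,-0.04,0,0],[0,0,0,-0.2,-0.02,0,0],[0,0,0,-0.08,0,0.1,0]]]}}

```text
time: 24.72
tool_pos: [0.5522, -0.2188, 0.228]
tcp_rot: [1.485, 2.763, -0.001]
wrist_force: [0.9, -0.6, 0.2]
width: -0.002
grip_force: 0.0
```

Call:
{"op": "play_rows", "data": {"moves": [[[0,0,0,0,0,0.3,0],[0,0,0,0,0,0.35,0],[0,0,0,0,0,0.2,0],[0,0,0,0,0,0.1,0]]]}}

```text
time: 25.05
tool_pos: [0.5464, -0.213, 0.1263]
tcp_rot: [-1.48, -2.762, 0.0]
wrist_force: [-0.8, 1.2, -0.0]
width: -0.001
grip_force: 0.0
```

```bash
python3 m.py
```

```text
25.05
[(227, array([45.7,  5.3])), (105, array([23.6,  5.1]))] [(1, np.float64(-1.6)), (-1, np.float64(138.6))]
tcp [ 0.54631434 -0.21291733  0.12582592] along 0.11193082337727947 radial 0.0026679291538809586 push in tool [-0.99419949 -0.10732419 -0.00699237]
```

Call:
{"op": "play_rows", "data": {"moves": [[[0,0,0,0.04,0.004,-0.03,0],[0,0,0,0.05,0.005,0,0],[0,0,0,0.03,0.003,0,0],[0,0,0,0.015,0.0015,0,0],[0,0,0,0.002,0,0,0]]]}}

```text
time: 25.52
tool_pos: [0.5442, -0.2028, 0.1361]
tcp_rot: [1.482, 2.767, 0.0]
wrist_force: [-0.7, 0.5, -0.0]
width: -0.003
grip_force: 0.0
```

Call:
{"op": "play_rows", "data": {"moves": [[[0,0,0,0.001,0,0,0],[0,0,0,0.001,0,0,0],[0,0,0,0.001,0,0,0],[0,0,0,0.001,0,0,0],[0,0,0,0.001,0,0,0]]]}}

```text
time: 25.93
tool_pos: [0.5431, -0.2027, 0.1342]
tcp_rot: [-1.484, -2.769, 0.0]
wrist_force: [-0.4, -1.4, -0.6]
width: 0.002
grip_force: 0.0
```

```bash
python3 m.py
```

```text
25.9333
[(226, array([45.6,  5.2])), (77, array([18.3,  4.9]))] [(1, np.float64(-4.9)), (-1, np.float64(135.3))]
tcp [ 0.54301539 -0.20269342  0.13418243] along 0.10133879622469764 radial 0.0008746017333758078 push in tool [-9.94294956e-01 -1.06665451e-01 -1.50525454e-04]
```

Call:
{"op": "play_rows", "data": {"moves": [[[0,0,0,0.001,0,0,0],[0,0,0,0.001,0,0,0],[0,0,0,0.001,0,0,0],[0,0,0,0.001,0,0,0],[0,0,0,0.001,0,0,0]]]}}

```text
time: 26.4
tool_pos: [0.5428, -0.2022, 0.1342]
tcp_rot: [-1.484, -2.769, 0.0]
wrist_force: [0.2, 0.3, 0.4]
width: -0.001
grip_force: 0.0
```

Call:
{"op": "play_rows", "data": {"moves": [[[0,0,0,0.001,0,0,0],[0,0,0,0.001,0,0,0],[0,0,0,0.001,0,0,0],[0,0,0,0.001,0,0,0],[0,0,0,0.001,0,0,0]]]}}

```text
time: 26.82
tool_pos: [0.5426, -0.2018, 0.1343]
tcp_rot: [1.484, 2.769, 0.0]
wrist_force: [-0.0, 0.1, -0.3]
width: 0.001
grip_force: 0.0
```

```bash
python3 m.py
```

```text
26.8167
[(231, array([45.6,  5.2])), (75, array([15.9,  5.1]))] [(1, np.float64(-6.3)), (-1, np.float64(133.9))]
tcp [ 0.54254068 -0.20177707  0.13431583] along 0.1003067861604306 radial 0.0008725671130658465 push in tool [-9.94277429e-01 -1.06828799e-01  5.25604270e-05]
```

Call:
{"op": "play_rows", "data": {"moves": [[[0,0,0,0.001,0,0,0],[0,0,0,0.001,0,0,0],[0,0,0,0.001,0,0,0],[0,0,0,0.001,0,0,0],[0,0,0,0.001,0,0,0]]]}}

```text
time: 27.28
tool_pos: [0.5422, -0.2013, 0.1343]
tcp_rot: [-1.484, -2.769, -0.0]
wrist_force: [0.2, -0.3, -0.6]
width: 0.003
grip_force: 0.0
```

```bash
python3 m.py
```

```text
27.2833
[(234, array([45.6,  5.3])), (73, array([15.9,  5.1]))] [(1, np.float64(-5.7)), (-1, np.float64(134.4))]
tcp [ 0.5422114  -0.20133015  0.13427132] along 0.09975832013789207 radial 0.0009582334187920001 push in tool [-9.94274886e-01 -1.06852465e-01 -4.87365846e-05]
```

Call:
{"op": "play_rows", "data": {"moves": [[[0,0,0,0.001,0,0,0],[0,0,0,0.001,0,0,0],[0,0,0,0.001,0,0,0],[0,0,0,0.001,0,0,0],[0,0,0,0.001,0,0,0]]]}}

```text
time: 27.75
tool_pos: [0.542, -0.201, 0.1343]
tcp_rot: [-1.484, -2.769, 0.0]
wrist_force: [0.3, -0.2, 0.2]
width: -0.005
grip_force: 0.0
```

```bash
python3 m.py
```

```text
27.75
[(232, array([45.3,  5.3])), (70, array([16.4,  4.9]))] [(1, np.float64(-4.2)), (-1, np.float64(136.0))]
tcp [ 0.54192757 -0.20092923  0.13427764] along 0.09927164428462505 radial 0.0010248315712333474 push in tool [-9.94280566e-01 -1.06799598e-01 -4.50826377e-05]
```

Call:
{"op": "play_rows", "data": {"moves": [[[0,0,0,0.001,0,0,0],[0,0,0,0.001,0,0,0],[0,0,0,0.001,0,0,0],[0,0,0,0.001,0,0,0],[0,0,0,0.001,0,0,0]]]}}

```text
time: 28.22
tool_pos: [0.5417, -0.2005, 0.1343]
tcp_rot: [-1.484, -2.769, 0.0]
wrist_force: [-0.1, 0.7, -0.1]
width: 0.003
grip_force: 0.0
```

```bash
python3 m.py
```

```text
28.2167
[(232, array([45.7,  5.3])), (74, array([16.9,  5.2]))] [(1, np.float64(-2.8)), (-1, np.float64(137.4))]
tcp [ 0.54168576 -0.20047401  0.13428261] along 0.09875620233979385 radial 0.0010291322948266413 push in tool [-9.94272476e-01 -1.06874896e-01 -2.23358443e-05]
```

Call:
{"op": "play_rows", "data": {"moves": [[[0,0,0,-0.05,-0.005,-0.3,0],[0,0,0,0,0,-0.4,0],[0,0,0,0,0,-0.3,0],[0,0,0,0.3,0.03,0,0],[0,0,0,0.4,0.045,0,0]]]}}

```text
time: 28.68
tool_pos: [0.5143, -0.1445, 0.238]
tcp_rot: [1.484, 2.76, 0.001]
wrist_force: [-0.1, 1.1, 0.9]
width: -0.0
grip_force: 0.0
```

Call:
{"op": "play_rows", "data": {"moves": [[[0,0,0,0.4,0.045,0,0],[0,0,0,0.4,0.045,0,0],[0,0,0,0.36,0.04,0,0],[0,0,0,0.2,0.02,0,0],[0,0,0,0.08,0.01,0.1,0]]]}}

```text
time: 29.1
tool_pos: [0.4449, -0.0116, 0.2261]
tcp_rot: [1.479, 2.768, 0.004]
wrist_force: [1.0, -1.2, 1.0]
width: 0.001
grip_force: 0.0
```

Call:
{"op": "play_rows", "data": {"moves": [[[0,0,0,0,0,0.3,0],[0,0,0,0,0,0.35,0],[0,0,0,0,0,0.2,0],[0,0,0,0,0,0.08,0]]]}}

```text
time: 29.43
tool_pos: [0.4422, -0.0139, 0.1271]
tcp_rot: [-1.481, -2.764, 0.005]
wrist_force: [-0.4, -0.5, -0.2]
width: 0.001
grip_force: 0.0
```

```bash
python3 m.py
```

```text
29.4333
[(65, array([13. ,  4.9])), (231, array([45.3,  5.5]))] [(1, np.float64(-139.8)), (-1, np.float64(0.4))]
tcp [ 0.44228155 -0.01391245  0.12720894] along -0.11262564552119077 radial 0.003059032082930637 push in tool [-0.99429299 -0.10662948 -0.00340791]
```

Call:
{"op": "play_rows", "data": {"moves": [[[0,0,0,-0.05,-0.005,-0.03,0],[0,0,0,-0.06,-0.006,0,0],[0,0,0,-0.05,-0.005,0,0],[0,0,0,-0.03,-0.003,0,0],[0,0,0,-0.01,0,0,0]]]}}

```text
time: 29.9
tool_pos: [0.4561, -0.0324, 0.1357]
tcp_rot: [1.484, 2.766, 0.001]
wrist_force: [0.2, 0.4, 0.9]
width: -0.0
grip_force: 0.0
```

```bash
python3 m.py
```

```text
29.9
[(27, array([6., 5.])), (231, array([45.3,  5.6]))] [(1, np.float64(-139.1)), (-1, np.float64(1.1))]
tcp [ 0.4557185  -0.0322499   0.13536051] along -0.09015569112341702 radial -0.0003904454593784501 push in tool [-0.99437524 -0.10590691  0.00126718]
```

Call:
{"op": "play_rows", "data": {"moves": [[[0,0,0,0,0,0,0],[0,0,0,0,0,0,0],[0,0,0,0,0,0,0],[0,0,0,0,0,0,0],[0,0,0,0,0,0,0]]]}}

```text
time: 30.37
tool_pos: [0.4544, -0.0313, 0.1342]
tcp_rot: [-1.483, -2.769, 0.0]
wrist_force: [-0.1, -0.3, -0.6]
width: -0.001
grip_force: 0.0
```

```bash
python3 m.py
```

```text
30.3667
[(28, array([7.1, 4.2])), (233, array([45.3,  5.5]))] [(1, np.float64(-138.6)), (-1, np.float64(1.6))]
tcp [ 0.4544668  -0.03135285  0.13422735] along -0.09152934401577022 radial 0.0003051687012780069 push in tool [-9.94254348e-01 -1.07043382e-01 -7.84314930e-05]
```

Call:
{"op": "play_rows", "data": {"moves": [[[0,0,0,0,0,0,0],[0,0,0,0,0,0,0],[0,0,0,0,0,0,0],[0,0,0,0,0,0,0],[0,0,0,0,0,0,0]]]}}

```text
time: 30.83
tool_pos: [0.4546, -0.0315, 0.1343]
tcp_rot: [-1.484, -2.769, -0.0]
wrist_force: [0.4, -0.0, -0.1]
width: -0.0
grip_force: 0.0
```

Call:
{"op": "play_rows", "data": {"moves": [[[0,0,0,0,0,0,0],[0,0,0,0,0,0,0],[0,0,0,0,0,0,0],[0,0,0,0,0,0,0],[0,0,0,0,0,0,0]]]}}

```text
time: 31.25
tool_pos: [0.4546, -0.0315, 0.1343]
tcp_rot: [1.484, 2.769, -0.0]
wrist_force: [-0.9, -0.0, 0.7]
width: -0.002
grip_force: 0.0
```

```bash
python3 m.py
```

```text
31.25
[(27, array([5.8, 4.5])), (232, array([45.2,  5.5]))] [(1, np.float64(-137.8)), (-1, np.float64(2.4))]
tcp [ 0.45458644 -0.03148173  0.13427462] along -0.09135978598163218 radial 0.00025859014200827493 push in tool [-9.94279767e-01 -1.06807049e-01 -1.42965683e-05]
```

Call:
{"op": "play_rows", "data": {"moves": [[[0,0,0,0,0,0,0],[0,0,0,0,0,0,0],[0,0,0,0,0,0,0],[0,0,0,0,0,0,0],[0,0,0,0,0,0,0]]]}}

```text
time: 31.72
tool_pos: [0.4546, -0.0315, 0.1343]
tcp_rot: [-1.484, -2.769, 0.0]
wrist_force: [0.9, -0.6, 0.4]
width: 0.0
grip_force: 0.0
```

Call:
{"op": "play_rows", "data": {"moves": [[[0,0,0,0.1,0.01,0,0],[0,0,0,0.3,0.03,0,0],[0,0,0,0.4,0.04,0,0],[0,0,0,0.4,0.04,0,0],[0,0,0,0.3,0.03,0,0]]]}}

```text
time: 32.13
tool_pos: [0.3819, 0.1036, 0.1341]
tcp_rot: [-1.484, -2.767, -0.0]
wrist_force: [0.1, 0.6, 0.6]
width: -0.002
grip_force: 0.0
```

```bash
python3 m.py
```

```text
32.1333
[(237, array([45.6,  5.3])), (225, array([45.3,  5.5]))] [(1, np.float64(1.8)), (-1, np.float64(142.0)), (1, np.float64(-137.8)), (-1, np.float64(2.4))]
tcp [0.37956744 0.10685596 0.13373779] along -0.24870668716867272 radial 0.002924609999611655 push in tool [-0.9941345  -0.1080503  -0.00466184]
```

Call:
{"op": "play_rows", "data": {"moves": [[[0,0,0,0,0,0,0],[0,0,0,0,0,0,0],[0,0,0,0,0,0,0],[0,0,0,0,0,0,0],[0,0,0,0,0,0,0]]]}}

```text
time: 32.6
tool_pos: [0.3845, 0.1009, 0.1343]
tcp_rot: [1.486, 2.768, -0.0]
wrist_force: [-0.2, 0.3, 0.1]
width: -0.002
grip_force: 0.0
```

Call:
{"op": "play_rows", "data": {"moves": [[[0,0,0,0,0,0,0],[0,0,0,0,0,0,0],[0,0,0,0,0,0,0],[0,0,0,0,0,0,0],[0,0,0,0,0,0,0]]]}}

```text
time: 33.02
tool_pos: [0.384, 0.1016, 0.1342]
tcp_rot: [-1.484, -2.769, 0.0]
wrist_force: [-1.1, -0.6, 0.9]
width: -0.001
grip_force: 0.0
```

```bash
python3 m.py
```

```text
33.0167
[(240, array([45.6,  5.3])), (232, array([45.2,  5.9]))] [(1, np.float64(1.8)), (-1, np.float64(142.0)), (1, np.float64(-137.8)), (-1, np.float64(2.4))]
tcp [0.38399025 0.10163918 0.13423254] along -0.24203714597677511 radial 0.0014112762255723845 push in tool [-9.94296424e-01 -1.06651859e-01 -3.68565156e-05]
```

Call:
{"op": "play_rows", "data": {"moves": [[[0,0,0,0,0,0,0],[0,0,0,0,0,0,0],[0,0,0,0,0,0,0],[0,0,0,0,0,0,0],[0,0,0,0,0,0,0]]]}}

```text
time: 33.48
tool_pos: [0.384, 0.1018, 0.1343]
tcp_rot: [1.484, 2.769, 0.0]
wrist_force: [0.1, -0.3, -0.0]
width: 0.001
grip_force: 0.0
```

Call:
{"op": "play_rows", "data": {"moves": [[[0,0,0,0,0,0,0],[0,0,0,0,0,0,0],[0,0,0,0,0,0,0],[0,0,0,0,0,0,0],[0,0,0,0,0,0,0]]]}}

```text
time: 33.9
tool_pos: [0.384, 0.1017, 0.1343]
tcp_rot: [1.484, 2.769, 0.0]
wrist_force: [-0.9, -0.0, 0.2]
width: 0.002
grip_force: 0.0
```

```bash
python3 m.py
```

```text
33.9
[(237, array([45.6,  5.3])), (224, array([45.3,  5.4]))] [(1, np.float64(1.8)), (-1, np.float64(142.0)), (1, np.float64(-137.9)), (-1, np.float64(2.2))]
tcp [0.38398289 0.1017169  0.13427294] along -0.24210948588203213 radial 0.0013819414927539854 push in tool [-9.94272895e-01 -1.06870999e-01  5.29490437e-06]
```

The head has stopped. I'll cross-check the offset with the side camera before handing in.

```bash
python3 - <<'E'
from h import *
r=N-PV;t=np.array([-r[1],r[0]])/np.hypot(*r)
c0=dict(np.load("side0.npz"));hsv=cv2.cvtColor(c0["image"],cv2.COLOR_RGB2HSV)
P=pts(c0);m=(hsv[...,0]>98)&(hsv[...,0]<128)&(hsv[...,1]>100)&(np.abs(P[...,2]-.048)<.004)&(np.abs(P[...,0]-.5)<.05)&(np.abs(P[...,1]+.115)<.05)
q=P[m];print("nest side",len(q),np.median(q,0),q.min(0),q.max(0),"mid",(q.min(0)+q.max(0))/2)
c=vision.read_camera("side");cv2.imwrite("pics/s9.png",c["image"][:,:,::-1]);P=pts(c);hsv=cv2.cvtColor(c["image"],cv2.COLOR_RGB2HSV)
m=(hsv[...,0]>3)&(hsv[...,0]<20)&(hsv[...,1]>150)&(np.abs(P[...,2]-.168)<.006)&(P[...,0]>.4)&(P[...,0]<.65)
q=P[m];a=(q[:,:2]-N)@t;print("orange top along: max",np.percentile(a,[1,5,95,99]),"n",len(a))
# glass by depth
m=(np.abs(P[...,2]-.175)<.004)&(hsv[...,1]<60)&(np.hypot(P[...,0]-.497,P[...,1]+.112)<.066)
q=P[m];a=(q[:,:2]-N)@t;print("glass along",len(a),np.percentile(a,[1,99]).mean(),np.percentile(a,[1,99]))
ct=vision.read_camera("top");P=pts(ct);hs=cv2.cvtColor(ct["image"],cv2.COLOR_RGB2HSV)
m=(np.abs(P[...,2]-.175)<.004)&(hs[...,1]<60)&(np.hypot(P[...,0]-.497,P[...,1]+.112)<.066)
q=P[m];a=(q[:,:2]-N)@t;print("glass top along",len(a),np.percentile(a,[1,99]).mean(),np.percentile(a,[1,99]))
print(bot.read_state()["time"])
E
```

```text
nest side 129 [ 0.49815049 -0.11949354  0.04909772] [ 0.48060381 -0.13430667  0.04411248] [ 0.51723964 -0.09569725  0.05198102] mid [ 0.49892173 -0.11500196  0.04804675]
orange top along: max [-0.07515085 -0.07314431  0.08049127  0.081089  ] n 573
glass along 947 0.008042364989613502 [-0.04464449  0.06072922]
glass top along 1185 -0.002102575785831895 [-0.05816444  0.05395929]
34.05
```

```bash
python3 -c "
from workcell import bot
print(bot.finish_job())"
```

```text
the job is handed in; nothing more can be done
None
```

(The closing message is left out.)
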